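# Shut the case that holds the bracket

### The arm

A 6-joint arm with a two-finger parallel gripper is mounted at the origin on the work surface; the furniture and walls round the work are solid. World frame = base frame: x ahead of the robot, y to its left, z up, the work surface at z = 0. Lengths are in m, angles in rad, forces in N, time in s.
With the tool pointing down it reaches from about 0.25 to 0.775 m from the base axis. Payload 4 kg.
Tool frame: the origin (TCP) lies at the very end of the fingers, on their centre line; the grasp point (between the pads) lies 19 mm behind it; z points along the fingers, y is the line along which they close (so a half turn about z gives the same grasp; the last joint's range is limited). The gripper opens to 94 mm and grips with 3 to 60 N. Pads are 16 mm wide; open, the fingers measure 119 mm over their backs; the gripper's body (75 mm by 177 mm) begins 78 mm behind the grasp point.
Start: joints at [-1.448, 0.087, 1.371, -0, 1.684, -0.103], TCP at [0.123, -0.536, 0.206] pointing down, gripper open.
Joint ranges: [-3.1, 3.1], [-0.76, 2.03], [0.27, 2.55], [-1.08, 4.22], [0.17, 2.65], [-2.57, 2.57]. Speed limits (rad/s): [2.79, 2.79, 3.14, 3.14, 3.14, 3.14].

### API

Orientations are given as [roll, pitch, yaw] about the fixed x, y, z axes, in that order (R = Rz(yaw) Ry(pitch) Rx(roll)).
In Python, from bench import robot, vision gives the robot as it stands.
- The arm moves only by the shell command python3 -m crank 'ROWS'. ROWS is JSON, a list of rows, each a list of 3 entries, a list of its own where there are three numbers: the closure, from 0 (fully open) to 1 (shut), then the shift along the tool's x, y, z in m, then the turn, a rotation vector about the tool's x, y, z in degrees. A call has 1 to 8 rows; each row shifts and turns the commanded pose from where the row before left it, along the tool's axes as they then stand; what a row does not reach is not made up. A row lasts 1/10 s, in which the tool goes at most 50 mm and 8.59 degrees, less where a joint would pass 70% of its speed; a pose out of reach is approached as far as the arm can. A call with a gripper value outside its range is refused whole. The fingers move at their own pace and stop on an object; the grip force is fixed at half the most. Time passes only in rows, so rows that do not move let the fingers close. It gives the time, the measured TCP pose, the force, the opening and the grip force at its end, in the units of the state.
- robot.get_obs(): the state, without advancing time (a new reading comes with each control period).
- vision.snapshot(name): name is "scene" or "top" or "wrist"; returns a dict with "color" (420x560x3 uint8, red, green, blue), "z_map" (420x560 float32, m along the optical axis (not along the pixel's ray), 0 where there is no reading), "fx", "fy", "cx", "cy" (pixels), "R" (3x3) and "t" (3): a world point X has camera coordinates R X + t. Camera axes: x right, y down, z forward; pixel columns grow to the right and rows downward; lengths in m; the calibration is good to about 2 mm. A picture is of the moment at which its call begins.
- robot.close_job(): hands the job in; it is judged then, once.
The state is a dict: "time": time; "joint_positions": joint angles; "qvel": joint speeds; "joint_torque": joint torques, N m; "tool_pos": TCP position; "ee_rot": TCP orientation; "wrist_force": force on the tool from outside, world axes, zero at the start; "wrist_torque": the same for the moment, N m; "width": finger opening in m; "finger_force": force on a finger pad.
Only numpy, scipy, OpenCV 4.12 (cv2) and the standard library are available. Lean on these libraries where they do the work, as an engineer would, in place of code of your own. Each camera call takes 0.05 s, during which the arm holds its last target. There are 200 camera calls.

### The job

Two like grey cases stand open on the bench. Lower the hinged lid of the one with the slotted black bracket in it until it is fully shut, without slamming it; leave the other case, with the wooden block in it, open as it is.

Things in the scene. Friction and masses are not known exactly. Their poses are not given: they have to be found in the camera images.
- bracket_case: open-topped grey sheet-metal case, 130 (x) x 90 (y) x 55 mm high, walls 5 mm, fixed to the table; a slotted black angle bracket (50 x 95 x 36 mm) lies in it. Origin: centre of its underside, on the table; z up, x from its front (steel latch tongue) to its hinge side, turned up to 0.6 rad from world x; y along the hinge. Its lid, a flat 130 x 90 x 10 mm panel, turns about a line along y at x = +65 mm, z = 55.5 mm in this frame.
- bracket_case_lid (a joint): lid angle of the bracket's case, rad: 0 = shut flat on the rim (its top then 65.5 mm above the table, latch tongue at x = -65 mm), grows as it opens up and away to the hinge side, 1.57 = upright, limit 1.9. Starts at 1.2 to 1.55, so the free edge is about 0.18 m above the table. Stiff friction hinge (0.28 N m): the lid (0.25 kg) stays at any angle it is left at and takes about 4 N near its free edge to move; it can be pushed down on its outer face.
- block_case: open-topped grey sheet-metal case, 130 (x) x 90 (y) x 55 mm high, walls 5 mm, fixed to the table; a plain wooden block (45 x 110 x 40 mm) lies in it. Origin: centre of its underside, on the table; z up, x from its front (steel latch tongue) to its hinge side, turned up to 0.6 rad from world x; y along the hinge. Its lid, a flat 130 x 90 x 10 mm panel, turns about a line along y at x = +65 mm, z = 55.5 mm in this frame.
- block_case_lid (a joint): lid angle of the block's case, rad: 0 = shut flat on the rim (its top then 65.5 mm above the table, latch tongue at x = -65 mm), grows as it opens up and away to the hinge side, 1.57 = upright, limit 1.9. Starts at 1.2 to 1.55, so the free edge is about 0.18 m above the table. Stiff friction hinge (0.28 N m): the lid (0.25 kg) stays at any angle it is left at and takes about 4 N near its free edge to move; it can be pushed down on its outer face.
There are look-alikes about, which are no part of the job. What is shaped like the bracket_case but purple is not meant.

How it is judged:
At the end, for the whole second after the job is handed in: The lid of the bracket's case is shut to within 0.08 rad (10 mm at its front edge); the lid of the block's case still stands open by more than 1.0 rad (value of joint bracket_case_lid below 0.08 rad and value of joint block_case_lid above 1 rad); the robot touches nothing.
It fails at once if the lid of the bracket's case is slammed (closes faster than 4 rad/s) (velocity of joint bracket_case_lid below -4 rad/s).
It fails at once if the lid of the block's case is lowered below 1.0 rad (value of joint block_case_lid below 1 rad).
It also fails if it takes over 32 s, if anything falls off the work surface, if the arm or the gripper's body presses on something with over 40 N, if the wrist force passes 120 N, or if a joint passes its speed limit or range.

## Working session

There is one attempt and no reset: what is moved stays moved. The work goes in short steps, Python scripts to look and compute and a shell command to move; the robot and the scene stay as the last step left them, time stands still between calls to the robot, and variables do not carry over. Pictures are saved under pics/ and viewed, at most 10 in all, crops included, and the job is handed in when it is done.

```bash
mkdir -p pics
cat > h.py <<'E'
import numpy as np,cv2
from bench import robot,vision
def pts(s):
    z=s['z_map'];v,u=np.mgrid[:z.shape[0],:z.shape[1]]
    c=np.stack([(u-s['cx'])/s['fx']*z,(v-s['cy'])/s['fy']*z,z],-1)
    return (c-np.array(s['t']))@np.array(s['R'])
E
python3 - <<'E'
from h import *
a=vision.snapshot("scene");b=vision.snapshot("top")
np.save('scene.npy',a,allow_pickle=True);np.save('top.npy',b,allow_pickle=True)
cv2.imwrite('pics/scene.png',a['color'][...,::-1]);cv2.imwrite('pics/top.png',b['color'][...,::-1])
o=robot.get_obs();print(o['time'],o['tool_pos'],o['ee_rot'])
E
```

```text
0.1 [ 0.12307558 -0.53556634  0.20444792] [-3.13967830e+00 -2.11546206e-04  2.25769498e-01]
```

View pics/scene.png

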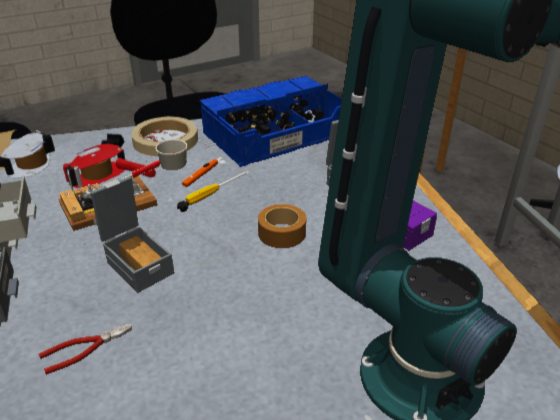

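View pics/top.png

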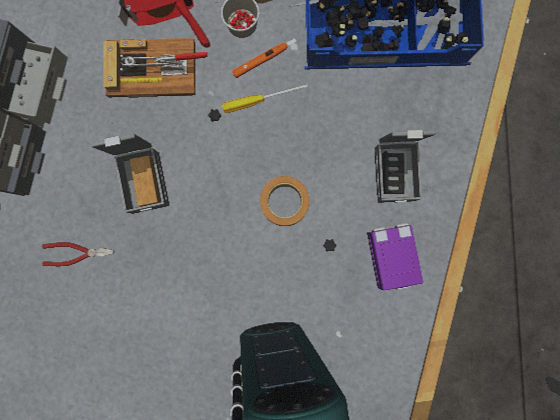

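The scene view shows the left case with a wooden block and the purple box behind the arm. In the top view there are three candidates:
- Grey case at (140,180): wooden block in it, so leave it open.
- Grey case at (398,168): black slotted part in it, so this one fits.
- Purple box at (397,257): a look-alike.

I'll confirm with a crop and measure.

Run:
```python
from h import *
b=np.load('top.npy',allow_pickle=True).item()
P=pts(b)
cr=b['color'][115:215,350:450,::-1];cv2.imwrite('pics/crop.png',cv2.resize(cr,(600,600),interpolation=cv2.INTER_CUBIC))
Q=P[115:215,350:450].reshape(-1,3);print('table z',np.median(P[300:320,150:200,2]))
rim=Q[(Q[:,2]>.045)&(Q[:,2]<.062)]
print('n',len(rim),rim.min(0),rim.max(0),cv2.minAreaRect((rim[:,:2]*1000).astype(np.float32)))
print(cv2.boxPoints(cv2.minAreaRect((rim[:,:2]*1000).astype(np.float32))))
l=Q[Q[:,2]>.07];print('lid',len(l),l.min(0),l.max(0))
for z in np.arange(.07,.2,.02):
    s=l[(l[:,2]>=z)&(l[:,2]<z+.02)]
    if len(s):print(round(z,2),len(s),s.mean(0),s.min(0),s.max(0))
print(P[257,397],P[170,140])
```

```text
table z 0.00010371237037049575
n 576 [ 0.46412225 -0.31639036  0.04501018] [ 0.60385608 -0.22368533  0.06145753] ((534.2015991210938, -269.9836120605469), (140.27992248535156, 91.47296905517578), 0.6165894269943237)
[[ 463.57352 -225.00456]
 [ 464.5579  -316.47223]
 [ 604.8297  -314.96265]
 [ 603.84534 -223.495  ]]
lid 548 [ 0.37277962 -0.31355179  0.07023615] [ 0.600959   -0.00847606  1.0973415 ]
0.07 42 [ 0.59524406 -0.25988488  0.07956086] [ 0.5933853  -0.3092714   0.07023615] [ 0.600959   -0.22314757  0.089915  ]
0.09 41 [ 0.59300216 -0.25893393  0.09906725] [ 0.59119799 -0.30863708  0.09037539] [ 0.60037077 -0.22371783  0.10849816]
0.11 43 [ 0.59071806 -0.25745017  0.11819238] [ 0.58840201 -0.30992578  0.11018223] [ 0.59810355 -0.2237356   0.12876435]
0.13 34 [ 0.5889792  -0.24564804  0.13780984] [ 0.58629965 -0.31120793  0.13004243] [ 0.59597056 -0.22392653  0.14964472]
0.15 38 [ 0.58616532 -0.25460999  0.1580729 ] [ 0.58349505 -0.31088674  0.15012203] [ 0.59380407 -0.22360992  0.16890668]
0.17 308 [ 0.58547358 -0.26675131  0.18411291] [ 0.57523251 -0.31355179  0.17018423] [ 0.59240266 -0.22390962  0.18979022]
0.19 1 [ 0.57842789 -0.27093961  0.19070951] [ 0.57842789 -0.27093961  0.19070951] [ 0.57842789 -0.27093961  0.19070951]
[ 0.34100545 -0.25242108  0.06297068] [0.54861792 0.31503691 0.04307008]
```

View pics/crop.png

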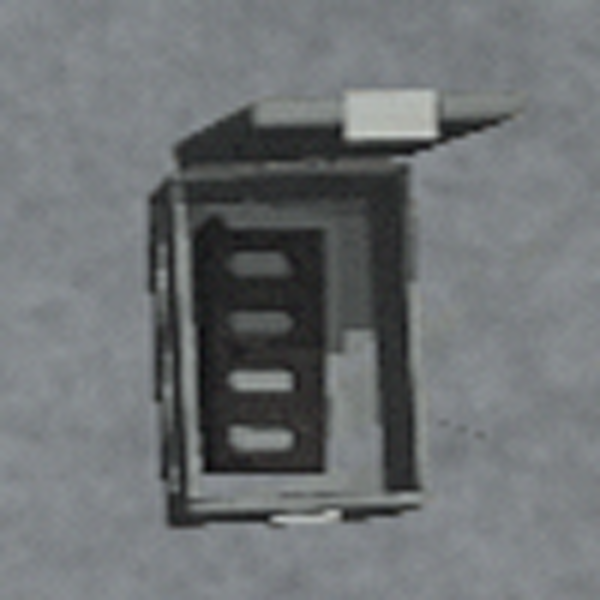

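The crop shows the black bracket with four slots in the case at (398,168), so that is the one. Its yaw is about 0.01 rad, the hinge is at x≈0.60, y≈-0.27, and the lid is at about 1.45 rad. I'll go over the lid with the fingers shut and push on its outer face.

```bash
python3 -m crank '[[1,[0,0,-0.025],[0,0,6.45]],[1,[0,0,-0.025],[0,0,6.45]],[1,[0.04,-0.02,0],[0,0,0]],[1,[0.04,-0.02,0],[0,0,0]],[1,[0.04,-0.02,0],[0,0,0]],[1,[0.04,-0.02,0],[0,0,0]],[1,[0.04,-0.02,0],[0,0,0]],[1,[0.04,-0.02,0],[0,0,0]]]'; python3 -c "
from h import *
P=pts(np.load('top.npy',allow_pickle=True).item())
Q=P.reshape(-1,3);m=(Q[:,0]>.63)&(Q[:,0]<.85)&(abs(Q[:,1]+.27)<.12)&(Q[:,2]>.02);print(Q[m].min(0),np.percentile(Q[m],99,axis=0))"
```

```text
time: 0.9
tool_pos: [0.3643, -0.4147, 0.255]
ee_rot: [-3.141, 0.001, 0.001]
wrist_force: [0.2, -0.6, 0.2]
width: 0.0334
finger_force: 0.0
[ 0.78911874 -0.38999027  0.02004146] [ 0.84951076 -0.15252457  0.08036948]
```

```bash
python3 -m crank '[[1,[0.041,-0.0207,0],[0,0,0]],[1,[0.041,-0.0207,0],[0,0,0]],[1,[0.041,-0.0207,0],[0,0,0]],[1,[0.041,-0.0207,0],[0,0,0]],[1,[0.041,-0.0207,0],[0,0,0]],[1,[0.041,-0.0207,0],[0,0,0]],[1,[0.041,-0.0207,0],[0,0,0]],[1,[0,0,0],[0,0,0]]]'
python3 - <<'E'
from h import *
print(robot.get_obs()['tool_pos'])
b=vision.snapshot("wrist");cv2.imwrite('pics/w.png',b['color'][...,::-1])
Q=pts(b).reshape(-1,3);l=Q[(Q[:,2]>.07)&(Q[:,2]<.21)&(abs(Q[:,1]+.27)<.06)&(Q[:,0]>.5)&(Q[:,0]<.63)]
for z in np.arange(.07,.2,.02):
    s=l[(l[:,2]>=z)&(l[:,2]<z+.02)]
    if len(s):print(round(z,2),len(s),s.min(0),np.median(s,0),s.max(0))
E
```

```text
time: 1.7
tool_pos: [0.6538, -0.2666, 0.251]
ee_rot: [-3.138, 0.003, 0.007]
wrist_force: [-0.7, -0.0, -1.2]
width: 0.0006
finger_force: 0.0
[ 0.65378034 -0.26663263  0.25095663]
0.07 553 [ 0.5980661  -0.31230077  0.07002326] [ 0.60253044 -0.26656859  0.0798451 ] [ 0.60531878 -0.22263217  0.08999156]
0.09 458 [ 0.59525389 -0.31171982  0.09003036] [ 0.60060238 -0.26894143  0.09827107] [ 0.60304922 -0.22240984  0.1098811 ]
0.11 348 [ 0.59442978 -0.31216066  0.11000607] [ 0.59776668 -0.29080718  0.12004839] [ 0.60006297 -0.2225671   0.12983649]
0.13 407 [ 0.59168181 -0.31253982  0.13004296] [ 0.59540713 -0.29151117  0.14020449] [ 0.5979763  -0.22306298  0.14987252]
0.15 471 [ 0.58925913 -0.31251054  0.15012338] [ 0.59285966 -0.29247795  0.16026262] [ 0.59554501 -0.22272901  0.16998966]
0.17 469 [ 0.58729856 -0.31230201  0.17009565] [ 0.59058561 -0.29316161  0.17882533] [ 0.59272492 -0.22254738  0.18561412]
```

View pics/w.png

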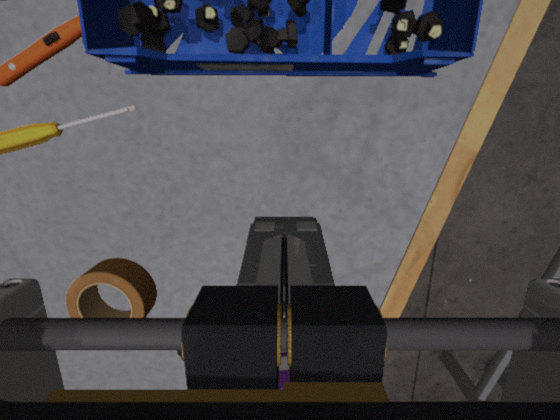

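The wrist view shows the closed fingers behind and above the lid with nothing in the way. The lid's outer face is at x≈0.593 at z=0.16. I'll go down behind it and come up close.

```bash
python3 -m crank '[[1,[0,0,0.03],[0,0,0]],[1,[0,0,0.03],[0,0,0]],[1,[0,0,0.03],[0,0,0]],[1,[-0.02,0,0],[0,0,0]],[1,[-0.015,0,0],[0,0,0]],[1,[-0.01,0,0],[0,0,0]],[1,[-0.01,0,0],[0,0,0]],[1,[0,0,0],[0,0,0]]]'
```

```text
time: 2.55
tool_pos: [0.5939, -0.2714, 0.1665]
ee_rot: [3.141, -0.001, -0.001]
wrist_force: [0.4, -0.0, 0.7]
width: 0.0005
finger_force: 0.0
```

```bash
python3 -m crank '[[1,[-0.010,0,0.006],[0,0,0]],[1,[-0.012,0,0.003],[0,0,0]],[1,[-0.012,0,0.005],[0,0,0]]]'
python3 - <<'E'
from h import *
b=vision.snapshot("top")
cv2.imwrite('pics/t2.png',cv2.resize(b['color'][115:215,330:450,::-1],(600,500)))
E
```

```text
time: 2.85
tool_pos: [0.562, -0.2716, 0.153]
ee_rot: [3.139, -0.004, 0.001]
wrist_force: [2.3, -1.4, 1.8]
width: 0.0004
finger_force: 1.2
```

View pics/t2.png

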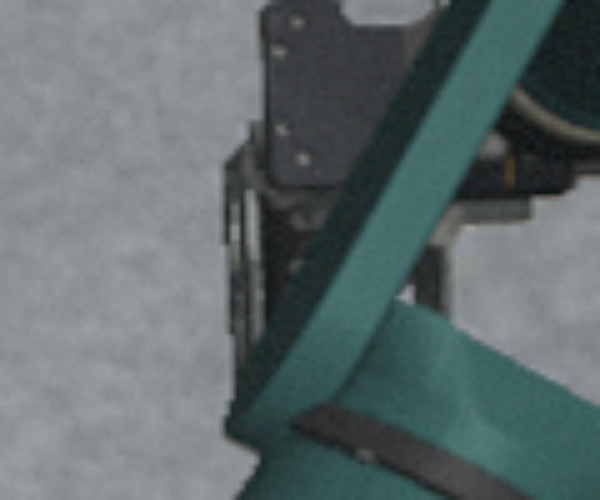

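The arm hides most of the case from above, but the lid's edge shows leaning forward ahead of the gripper. The contact force of about 3 N fits pushing the lid, so I'll continue along the arc.

```bash
python3 -m crank '[[1,[-0.011,0,0.005],[0,0,0]],[1,[-0.011,0,0.007],[0,0,0]],[1,[-0.010,0,0.008],[0,0,0]],[1,[-0.009,0,0.009],[0,0,0]],[1,[-0.007,0,0.010],[0,0,0]]]'
```

```text
time: 3.4
tool_pos: [0.5136, -0.2713, 0.1132]
ee_rot: [3.14, -0.002, 0.001]
wrist_force: [2.1, -1.0, 1.1]
width: 0.0006
finger_force: 0.8
```

```bash
python3 -m crank '[[1,[-0.005,0,0.010],[0,0,0]],[1,[-0.004,0,0.010],[0,0,0]],[1,[-0.003,0,0.010],[0,0,0]],[1,[-0.002,0,0.010],[0,0,0]]]'
```

```text
time: 3.8
tool_pos: [0.4985, -0.2711, 0.0716]
ee_rot: [3.141, 0.001, 0.0]
wrist_force: [-0.2, -1.6, 0.8]
width: 0.0006
finger_force: 0.7
```

```bash
python3 -m crank '[[1,[0,0,0.004],[0,0,0]],[1,[0,0,0.003],[0,0,0]],[1,[0,0,0],[0,0,0]]]'
```

```text
time: 4.1
tool_pos: [0.4986, -0.2705, 0.0658]
ee_rot: [-3.141, 0.001, 0.001]
wrist_force: [-2.6, 0.7, 4.4]
width: 0.0006
finger_force: 2.0
```

Now at z≈0.0655 with the force rising. I'll press slightly more, then back off and look.

```bash
python3 -m crank '[[1,[0,0,0.002],[0,0,0]],[1,[0,0,0],[0,0,0]]]'; python3 -m crank '[[1,[0,0,-0.02],[0,0,0]],[1,[0,0,-0.05],[0,0,0]],[1,[0,0.02,-0.045],[0,0,0]],[1,[-0.02,0.045,0],[0,0,0]],[1,[-0.02,0.045,0],[0,0,0]],[1,[-0.02,0.045,0],[0,0,0]],[1,[-0.02,0.045,0],[0,0,0]],[1,[0,0,0],[0,0,0]]]';  python3 - <<'E'
from h import *
b=vision.snapshot("top")
cv2.imwrite('pics/t3.png',b['color'][...,::-1])
Q=pts(b).reshape(-1,3);m=(abs(Q[:,0]-.53)<.08)&(abs(Q[:,1]+.27)<.05)&(Q[:,2]>.03)&(Q[:,2]<.12);q=Q[m]
for x in np.arange(.45,.61,.02):
    s=q[(q[:,0]>=x)&(q[:,0]<x+.02)]
    if len(s):print(round(x,2),len(s),np.median(s,0))
P=pts(b)[115:215,80:190].reshape(-1,3);print('block lid top',P[:,2].max())
E
```

```text
time: 4.3
tool_pos: [0.4986, -0.2706, 0.0657]
ee_rot: [-3.141, 0.001, 0.001]
wrist_force: [-5.7, 3.4, 10.3]
width: 0.0005
finger_force: 5.4
time: 5.1
tool_pos: [0.4159, -0.4759, 0.177]
ee_rot: [3.141, 0.002, -0.006]
wrist_force: [-0.2, 0.0, -0.4]
width: 0.0008
finger_force: 0.0
0.45 117 [ 0.46776988 -0.26593293  0.06231185]
0.47 395 [ 0.48004063 -0.26673625  0.06428901]
0.49 399 [ 0.49993494 -0.26559385  0.06487701]
0.51 394 [ 0.51962868 -0.26602951  0.064877  ]
0.53 396 [ 0.54000473 -0.2655971   0.06479352]
0.55 388 [ 0.56004262 -0.26506349  0.06504476]
0.57 394 [ 0.57981665 -0.26458535  0.06487588]
0.59 174 [ 0.59446141 -0.2670723   0.06382554]
block lid top 1.0973415008035914
```

View pics/t3.png

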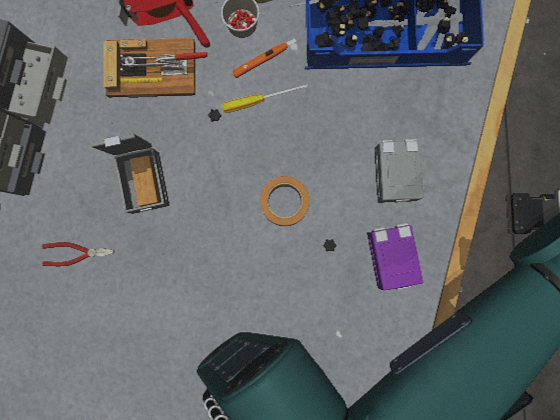

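The picture shows the bracket's case at (400,170) shut flat, its top at 0.065 m all over. The block's case at (140,180) is still open and the arm is clear, so I'm handing in.

```bash
python3 -c "
from bench import robot
print(robot.close_job())"
```

```text
the job is handed in; nothing more can be done
None
```

The bracket's case lid is shut flat (top measured at 65 mm all over), the block's case was left open and untouched, the arm is clear, and the job is handed in; no verdict was returned.

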